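# Lay out the study desk

### The arm

A 6-joint arm with a two-finger parallel gripper is mounted at the origin on the work surface. World frame = base frame: x ahead of the robot, y to its left, z up, the work surface at z = 0. Lengths are in m, angles in rad, forces in N, time in s.
With the tool pointing down it reaches from about 0.375 to 0.925 m from the base axis. Payload 5.7 kg.
Tool frame: the origin (TCP) lies between the finger pads; the fingertips stand 8 mm ahead of it and the grasp point (between the pads) lies 11 mm behind it; z points along the fingers, y is the line along which they close (so a half turn about z gives the same grasp; the last joint's range is limited). The gripper opens to 88 mm and grips with 3 to 60 N. Pads are 20 mm wide; open, the fingers measure 115 mm over their backs; the gripper's body (75 mm by 178 mm) begins 61 mm behind the grasp point.
Start: joints at [-1.383, 0.359, 1.51, -0, 1.272, -0.115], TCP at [0.179, -0.573, 0.231] pointing down, gripper open.
Joint ranges: [-2.97, 2.97], [-1.01, 2.36], [0.21, 2.38], [-0.96, 4.11], [0.2, 2.71], [-2.98, 2.98]. Speed limits (rad/s): [2.39, 2.39, 3.14, 3.14, 3.14, 3.14].

### API

Orientations are given as a rotation vector (axis times angle).
In Python, from cell import bot gives the robot as it stands.
- The arm moves only by the tool move_arm, never from a script. Its argument "rows" is a list that holds one entry, the list of rows, each a list of 7 numbers: the shift along the tool's x, y, z in units of 0.5 m (1.0 is 0.5 m), then the turn, a rotation vector about the tool's x, y, z in units of 120 degrees (1.0 is 120 degrees), then the gripper command: -1 is shut, 1 is fully open, values between are in proportion. A call has 1 to 12 rows; each row is the pose to reach, as a shift and turn from the pose commanded when the call began, along the tool's axes at that moment; what a row does not reach only later rows make up. A row lasts 1/8 s, in which the tool goes at most 62.5 mm and 10.7 degrees, less where a joint would pass 70% of its speed; a pose out of reach is approached as far as the arm can. A call with a number of a shift or a turn outside -1 to 1 is refused whole. A call with a gripper value outside its range is refused whole. The fingers move at their own pace and stop on an object; "newtons" is the grip in N (left out, the last holds). Time passes only in rows, so rows that repeat a pose let the fingers close. It gives the time, the measured TCP pose, the force, the opening and the grip force at its end, in the units of the state.
- bot.read_state(): the state, without advancing time (a new reading comes with each control period).
- bot.grab_frame(name): name is "scene" or "side" or "wrist"; returns the picture (384x512x3 uint8, red, green, blue); there is no depth.
- bot.camera_info(name): a dict with "camera_matrix" (3x3 intrinsics, pixels), "k1" (the pictures are not rectified: a ray, as slopes to the right and down, at radius r is drawn at 1 + k1 r^2 times it, then the intrinsics apply), "R" (3x3) and "t" (3): a world point X has camera coordinates R X + t; the wrist camera has in their place "T_tool_cam" (4x4, takes a point from camera to tool coordinates, whose origin is the TCP and whose axes are the flange's). Camera axes: x right, y down, z forward; pixel columns grow to the right and rows downward; lengths in m; the calibration is good to about 2 mm. A picture is of the moment at which its call begins: read the wrist's pose just before it. camera_info takes no time and is no camera call.
- bot.hand_in(): hands the job in; it is judged then, once.
Trained networks look in the newest picture that a camera, given by its name, has taken for a name from the list of things; names that differ only in an ending like _2 or _b are one class to them, and where a whole thing is asked for, a point or a joint stands for the part that bears it (a point fixed in the world has none). Each returns a list of dicts, best first, with "confidence" (0 to 1); they miss things now and then, are a little off and sometimes report something else, mostly with a low value. They report only what shows in the picture. A call takes as long as a camera call. They do not tell look-alikes from the thing itself.
- bot.recognise(name, camera): "point" ([row, column] in pixels, amid what is visible of it).
- bot.tip_of(name, camera): "point" ([row, column] in pixels: a listed point, or the origin of a listed thing).
The state is a dict: "time_s": time; "joint_pos": joint angles; "joint_vel": joint speeds; "tau": joint torques, N m; "position": TCP position; "orientation": TCP orientation; "ft_force": force on the tool from outside, world axes, zero at the start; "moment": the same for the moment, N m; "finger_gap": finger opening in m; "grasp_force": force on a finger pad.
Only numpy, scipy, OpenCV 4.12 (cv2) and the standard library are available. Lean on these libraries where they do the work, as an engineer would, in place of code of your own. Each camera call takes 0.05 s, during which the arm holds its last target. There are 200 camera calls.

### The job

Lay out the desk mat for study: put the red cup in the middle of the cork coaster and the white earbud case in the middle of the black charging pad; lay the blue dictionary flat on the mat midway between coaster and pad, its long sides along the line from one to the other, and the green word book centred squarely on top of it. Stand the yellow clock upright on the mat centrally behind the two books (on the side away from the robot), about 2 cm clear of them, its dial facing the books. Set everything down upright, let go of it, never tip the cup over, and leave the mouse and the little potted plant where they are.

Things in the scene. Friction and masses are not known exactly. Their poses are not given: they have to be found in the camera images.
- mat: Thin grey fabric desk mat, fixed, 260 mm (its x) by 360 mm (its y) and 3 mm thick; origin at the centre of its underside, so its top is 3 mm above the origin. Its x axis points away from the robot (behind = +x, within about 9 degrees), y to the robot's left. It lies on the left or the right half of the desk; the cardboard sheet with the loose things lies on the other half.
- coaster: Round cork coaster, fixed on the mat, 90 mm across, 5 mm thick; origin at the centre of its underside (top 5 mm higher). Its centre is 125 mm from the mat's centre along the mat's +y or -y; the charging pad is at the opposite end, so the mat's centre is midway between them.
- charger: Square black charging pad with a thin grey ring, fixed on the mat, 90 x 90 mm, 8 mm thick; origin at the centre of its underside (top 8 mm higher); sides square with the mat.
- dictionary: Blue hardcover pocket dictionary with a small white patch on its cover, lying flat, 105 mm (its x) by 60 mm (its y) by 30 mm thick (z), about 0.2 kg; rigid; origin at the centre of its underside. Stands or lies upright at the start on the cardboard sheet (a fixed sheet 3 mm thick), z axis up, x axis pointing away from the robot within about 18 degrees.
- wordbook: Green hardcover word book with a small yellow patch on its cover, lying flat, 95 mm (its x) by 54 mm (its y) by 20 mm thick (z), about 0.13 kg; rigid; origin at the centre of its underside. Stands or lies upright at the start on the cardboard sheet (a fixed sheet 3 mm thick), z axis up, x axis pointing away from the robot within about 18 degrees.
- cup: Red plastic cup without handle, open at the top, 85 mm high, 62 mm across at the rim and a little narrower below; about 0.16 kg; origin at the centre of its underside. Stands or lies upright at the start on the cardboard sheet (a fixed sheet 3 mm thick), z axis up, x axis pointing away from the robot within about 18 degrees.
- earbuds: White earbud charging case, a rounded block 62 mm (its x) by 46 mm (its y) by 24 mm high (z), 60 g; origin at the centre of its underside. It may lie either way round on the pad. Stands or lies upright at the start on the cardboard sheet (a fixed sheet 3 mm thick), z axis up, x axis pointing away from the robot within about 18 degrees.
- clock: Yellow desk clock, a rounded block 34 mm deep (its x), 56 mm wide (its y), 58 mm high (z), 0.12 kg, with a round white dial on its -x face (the dial faces roughly the robot at the start); origin at the centre of its underside. Stands or lies upright at the start on the cardboard sheet (a fixed sheet 3 mm thick), z axis up, x axis pointing away from the robot within about 18 degrees.
- mouse: Bystander: black computer mouse, loose, about 98 mm (its x) by 58 mm (its y), 34 mm high; it lies among the loose things on the cardboard sheet (six places, roughly 115 mm apart across and 136 mm apart front to back); origin at the centre of its underside.
- plant: Bystander: small green succulent in a terracotta pot, loose, 52 mm across, 68 mm high, standing at the back left corner of the mat; origin at the centre of its underside.
Not all that is in view belongs to the job. Several things have the shape of the earbuds; the one meant has the colours described above.

How it is judged:
By the outcome, as a careful person would: the job done as asked, in the order asked, and still so for the second after the job is handed in, with the robot touching nothing.
It also fails if it takes over 136 s, if anything falls off the work surface, if the arm or the gripper's body presses on something with over 40 N, if the wrist force passes 120 N, or if a joint passes its speed limit or range.

## Working session

There is one attempt and no reset: what is moved stays moved. The work goes in short steps, Python scripts to look and compute and a tool call to move; the robot and the scene stay as the last step left them, time stands still between calls to the robot, and variables do not carry over. Pictures are saved under pics/ and viewed, at most 14 in all, crops included, and the job is handed in when it is done.

Besides the shell and the picture viewer there is one more tool, called as a command line: name --argument value ..., lists and objects as JSON in quotes. move_arm: Moves the arm, as the interface text tells. Its arguments: {"type":"object","properties":{"rows":{"type":"array"},"newtons":{"type":"number"}},"required":["rows"]}

```bash
ls; mkdir -p pics; cat > h.py <<'E'
import numpy as np, cv2
from cell import bot
from scipy.spatial.transform import Rotation as Ro
def cam(n):
    c=bot.camera_info(n);K=np.array(c["camera_matrix"]);k=c["k1"]
    if "R" in c: R=np.array(c["R"]);t=np.array(c["t"])
    else:
        s=bot.read_state();T=np.eye(4);T[:3,:3]=Ro.from_rotvec(s["orientation"]).as_matrix();T[:3,3]=s["position"]
        M=np.linalg.inv(T@np.array(c["T_tool_cam"]));R=M[:3,:3];t=M[:3,3]
    return K,k,R,t
def ray2z(C,p,z):
    K,k,R,t=C
    d=np.array([(p[1]-K[0,2])/K[0,0],(p[0]-K[1,2])/K[1,1]]);u=d.copy()
    for _ in range(20): u=d/(1+k*(u@u))
    v=R.T@np.r_[u,1];o=-R.T@t
    return o+v*(z-o[2])/v[2]
def proj(C,X):
    K,k,R,t=C;c=R@np.asarray(X,float)+t;u=c[:2]/c[2];u=u*(1+k*(u@u))
    return np.array([K[1,1]*u[1]+K[1,2],K[0,0]*u[0]+K[0,2]])
def grab(n,save=None):
    C=cam(n);f=np.array(bot.grab_frame(n))
    if save: cv2.imwrite("pics/"+save,f[:,:,::-1])
    return C,f
E
python3 - <<'E'
from h import *
for n in("scene","side"):
    C,f=grab(n,n+"0.png");print(n,(-C[2].T@C[3]).round(3),C[2][2].round(2))
    for o in "mat coaster charger dictionary wordbook cup earbuds clock mouse plant".split():
        r=bot.tip_of(o,n)
        print(o,[(np.round(q["point"]).astype(int).tolist(),round(q["confidence"],2),ray2z(C,q["point"],.003)[:2].round(3).tolist()) for q in r[:4]])
a=cv2.imread("pics/scene0.png");b=cv2.imread("pics/side0.png")
E
```

```text
pics
scene [ 1.409 -0.83   0.843] [-0.64  0.56 -0.53]
mat [([181, 315], 0.57, [0.516, 0.23])]
coaster [([196, 288], 0.75, [0.521, 0.102])]
charger [([167, 333], 0.66, [0.498, 0.343]), ([183, 310], 0.49, [0.517, 0.208])]
dictionary [([248, 150], 0.74, [0.441, -0.347])]
wordbook [([216, 226], 0.94, [0.468, -0.104])]
cup [([272, 184], 0.77, [0.582, -0.338])]
earbuds [([208, 156], 0.7, [0.288, -0.231])]
clock [([254, 219], 0.67, [0.587, -0.229])]
mouse [([236, 255], 0.83, [0.599, -0.11]), ([167, 336], 0.45, [0.505, 0.347])]
plant [([173, 356], 0.76, [0.58, 0.362])]
side [-0.079  0.862  0.647] [ 0.45 -0.73 -0.51]
mat [([252, 168], 0.58, [0.499, 0.236])]
coaster [([222, 198], 0.91, [0.513, 0.104])]
charger [([278, 136], 0.66, [0.499, 0.341])]
dictionary [([161, 303], 0.87, [0.448, -0.34])]
wordbook [([191, 264], 0.86, [0.457, -0.115])]
cup [([149, 262], 0.72, [0.593, -0.342])]
earbuds [([172, 286], 0.77, [0.46, -0.249]), ([189, 342], 0.74, [0.282, -0.243]), ([251, 170], 0.26, [0.498, 0.229])]
clock [([164, 241], 0.89, [0.596, -0.219]), ([262, 98], 0.26, [0.602, 0.35])]
mouse [([150, 264], 0.21, [0.587, -0.342])]
plant [([264, 97], 0.84, [0.601, 0.355]), ([222, 192], 0.17, [0.527, 0.111])]
```

View pics/scene0.png

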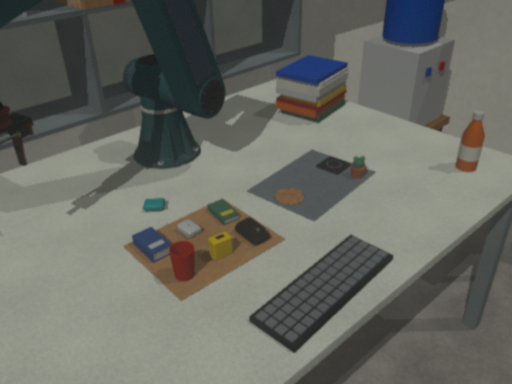

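View pics/side0.png

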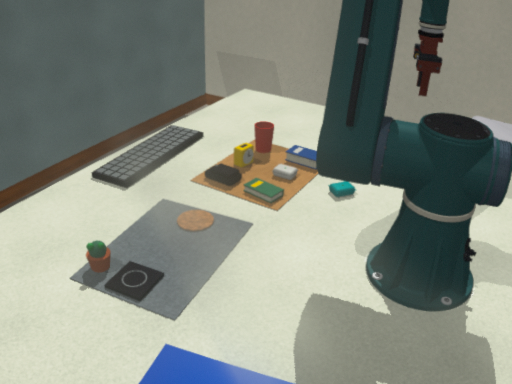

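The scene view shows, on the cardboard: dictionary (243,152), cup (262,183), white earbuds (229,189), clock (246,221), wordbook (211,223) and mouse (232,252). On the mat are the coaster (196,290), charger (164,333) and plant (167,358).
Look-alikes for the earbuds: the teal case at (204,155), off the sheet, and the white case at (229,189), on the sheet. By colour I choose the white one and will check it from the wrist camera.

```bash
cat >> h.py <<'E'
def down(yaw):  # tool z down; tool y (closing line) along world angle yaw
    y=np.array([np.cos(yaw),np.sin(yaw),0]);z=np.array([0,0,-1.]);return np.c_[np.cross(y,z),y,z]
def rowto(p,yaw=None,base=None,verbose=True):
    """row numbers from the base pose (p0,R0) to world TCP p with closing line yaw (mod pi)"""
    s=bot.read_state();p0,R0=base or (np.array(s["position"]),Ro.from_rotvec(s["orientation"]).as_matrix())
    if yaw is None: rv=np.zeros(3);R1=R0
    else:
        R1,rv=min(((down(a),Ro.from_matrix(R0.T@down(a)).as_rotvec()) for a in(yaw,yaw+np.pi)),key=lambda q:np.linalg.norm(q[1]))
    d=R0.T@(np.array(p)-p0)
    if verbose: print("row",(d/.5).round(4).tolist(),(rv/np.radians(120)).round(4).tolist(),"dist",np.linalg.norm(d).round(3),"nrows",int(np.ceil(max(np.linalg.norm(d)/.0625,np.degrees(np.linalg.norm(rv))/10.7))))
    return np.array(p),R1
E
python3 - <<'E'
from h import *
s=bot.read_state();print(s["position"],s["time_s"],s["finger_gap"]);R=Ro.from_rotvec(s["orientation"]).as_matrix();print(R.round(3))
c=bot.camera_info("wrist");print(np.array(c["T_tool_cam"]).round(3),c["camera_matrix"],c["k1"])
yaw=np.arctan2(R[1,1],R[0,1]);print("yaw",yaw)
for a in (0,np.pi/2): rowto([.5,-.23,.45],a)
E
```

```text
[ 0.178897   -0.5726823   0.23063926] 1.1 0.08788307794648446
[[ 0.955  0.298 -0.   ]
 [ 0.298 -0.955  0.   ]
 [-0.    -0.    -1.   ]]
[[-0.    -0.967 -0.253  0.069]
 [ 1.    -0.     0.    -0.   ]
 [-0.    -0.253  0.967 -0.154]
 [ 0.     0.     0.     1.   ]] [[267.58832351   0.         252.01914957]
 [  0.         267.58832351 190.56028504]
 [  0.           0.           1.        ]] -0.05520255443857434
yaw -1.2680404963569827
row [0.8173, -0.4628, -0.4387] [-0.0, -0.0, -0.6054] dist 0.518 nrows 9
row [0.8173, -0.4628, -0.4387] [-0.0, 0.0, 0.1446] dist 0.518 nrows 9
```

```bash
python3 - <<'E'
from h import *
rowto([.55,-.23,.25],np.pi/2)
E
```

```text
row [0.9128, -0.4329, -0.0387] [-0.0, 0.0, 0.1446] dist 0.505 nrows 9
```

move_arm --rows '[[[0.913,-0.433,-0.039,0,0,0.145,1],[0.913,-0.433,-0.039,0,0,0.145,1],[0.913,-0.433,-0.039,0,0,0.145,1],[0.913,-0.433,-0.039,0,0,0.145,1],[0.913,-0.433,-0.039,0,0,0.145,1],[0.913,-0.433,-0.039,0,0,0.145,1],[0.913,-0.433,-0.039,0,0,0.145,1],[0.913,-0.433,-0.039,0,0,0.145,1],[0.913,-0.433,-0.039,0,0,0.145,1],[0.913,-0.433,-0.039,0,0,0.145,1],[0.913,-0.433,-0.039,0,0,0.145,1],[0.913,-0.433,-0.039,0,0,0.145,1]]]'

```text
time_s: 2.6
position: [0.5491, -0.2311, 0.2501]
orientation: [3.142, -0.005, -0.001]
ft_force: [0.7, 0.4, -0.2]
finger_gap: 0.0877
grasp_force: 0.0
```

```bash
python3 - <<'E'
from h import *
s=bot.read_state();print(s["position"],s["time_s"],np.abs(s["joint_vel"]).max())
C,f=grab("wrist","w0.png");np.save("w0.npy",f)
import pickle;pickle.dump(C,open("w0.pkl","wb"))
for o in "dictionary wordbook cup earbuds clock mouse".split():
    r=bot.tip_of(o,"wrist")
    print(o,[(np.round(q["point"]).astype(int).tolist(),round(q["confidence"],2),ray2z(C,q["point"],.003)[:2].round(3).tolist()) for q in r[:3]])
E
```

```text
[ 0.54906472 -0.23108203  0.25013388] 2.6 0.0034006729697425462
dictionary [([232, 323], 0.66, [0.443, -0.346])]
wordbook [([227, 175], 0.9, [0.452, -0.106])]
cup [([142, 327], 0.6, [0.587, -0.342])]
earbuds [([232, 250], 0.93, [0.444, -0.228]), ([314, 251], 0.72, [0.284, -0.227])]
clock [([143, 246], 0.7, [0.585, -0.222]), ([231, 249], 0.27, [0.445, -0.226])]
mouse [([142, 170], 0.66, [0.587, -0.108])]
```

View pics/w0.png

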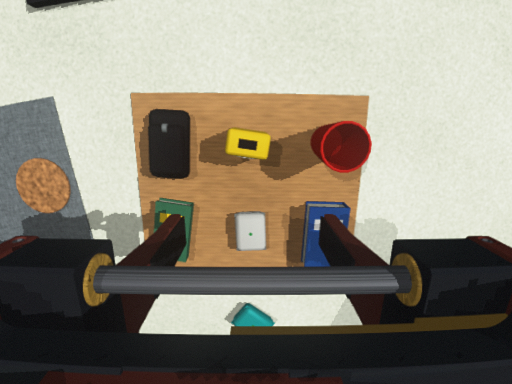

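The wrist view shows the white case at (232,250), which is the one meant, and the teal one at (314,251). The cup is at (146,343), the clock at (144,248) and the mouse at (143,170), while the books are partly hidden behind the fingers. I'll back off a little to see the books, then view the mat.

move_arm --rows '[[[-0.25,0,0,0,0,0,1],[-0.25,0,0,0,0,0,1],[-0.25,0,0,0,0,0,1],[-0.25,0,0,0,0,0,1],[-0.25,0,0,0,0,0,1]]]'

```text
time_s: 3.58
position: [0.4266, -0.2304, 0.2505]
orientation: [3.141, -0.001, 0.002]
ft_force: [-0.2, 0.3, 0.3]
finger_gap: 0.0876
grasp_force: 0.0
```

```bash
python3 - <<'E'
from h import *
import pickle
s=bot.read_state();print(s["position"],s["time_s"],np.abs(s["joint_vel"]).max())
C,f=grab("wrist","w1.png");np.save("w1.npy",f);pickle.dump(C,open("w1.pkl","wb"))
E
```

```text
[ 0.42662376 -0.23035716  0.25053395] 3.575 0.005294489605013438
```

move_arm --rows '[[[0,-0.9,0,0,0,0,1],[0,-0.9,0,0,0,0,1],[0,-0.9,0,0,0,0,1],[0,-0.9,0,0,0,0,1],[0,-0.9,0,0,0,0,1],[0,-0.9,0,0,0,0,1],[0,-0.9,0,0,0,0,1],[0,-0.9,0,0,0,0,1],[0,-0.9,0,0,0,0,1],[0,-0.9,0,0,0,0,1]]]'

```text
time_s: 4.88
position: [0.4256, 0.219, 0.25]
orientation: [3.141, -0.003, -0.001]
ft_force: [0.3, -0.3, 0.6]
finger_gap: 0.0874
grasp_force: 0.0
```

```bash
python3 - <<'E'
from h import *
import pickle
s=bot.read_state();print(s["position"],s["time_s"],np.abs(s["joint_vel"]).max())
C,f=grab("wrist","w2.png");np.save("w2.npy",f);pickle.dump(C,open("w2.pkl","wb"))
a=cv2.imread("pics/w1.png")[:260];b=cv2.imread("pics/w2.png")[:280]
cv2.imwrite("pics/w12.png",np.vstack([a,b]))
E
```

```text
[0.42563268 0.21902527 0.25000298] 4.875 0.015121499393662268
```

View pics/w12.png

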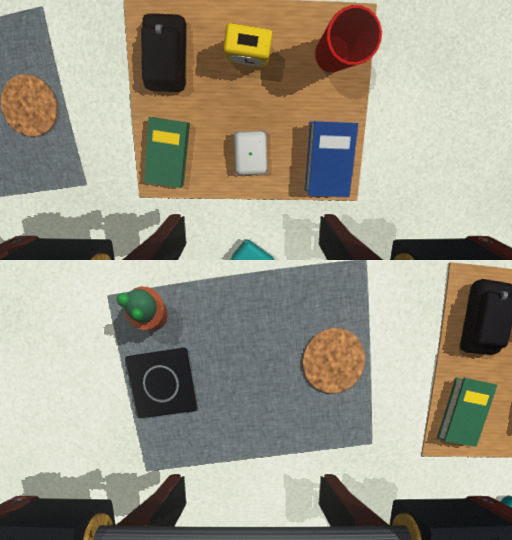

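```bash
cat > fit.py <<'E'
from h import *
import pickle
from scipy.optimize import minimize
U=4
def box(lx,ly,h,z0=.003,r=0):
    a=np.linspace(0,2*np.pi,33)[:-1];P=[]
    for t in a: P.append([np.sign(np.cos(t))*(lx/2-r)+r*np.cos(t),np.sign(np.sin(t))*(ly/2-r)+r*np.sin(t)])
    P=np.array(P);return np.vstack([np.c_[P,np.full(32,z)] for z in (z0,z0+h)])
def cone(rb,rt,h,z0=.003):
    a=np.linspace(0,2*np.pi,48);c=np.c_[np.cos(a),np.sin(a)]
    return np.vstack([np.c_[c*rb,0*a+z0],np.c_[c*rt,0*a+z0+h]])
def mask(f,kind,c,rad):
    h=cv2.cvtColor(f,cv2.COLOR_RGB2HSV).astype(int);H,S,V=h[...,0],h[...,1],h[...,2]
    m={"blue":(H>100)&(H<130)&(S>120),"green":(H>50)&(H<85)&(S>90),"red":((H<6)|(H>172))&(S>170)&(V>40),
       "yellow":(H>22)&(H<34)&(S>140)&(V>60),"white":(S<40)&(V>110),"black":(V<60)&(S<110),"cork":(H>5)&(H<22)&(S>70)&(V>60)}[kind]
    yy,xx=np.mgrid[:f.shape[0],:f.shape[1]];m=m&(np.hypot(yy-c[0],xx-c[1])<rad)
    m=cv2.morphologyEx(m.astype(np.uint8),cv2.MORPH_OPEN,np.ones((3,3)))
    n,l,st,ce=cv2.connectedComponentsWithStats(m)
    k=1+np.argmax(st[1:,4]);m=(l==k).astype(np.uint8)
    return m
def hullmask(m):
    c=np.vstack(cv2.findContours(cv2.resize(m,None,fx=U,fy=U,interpolation=cv2.INTER_LINEAR if 0 else cv2.INTER_NEAREST),0,1)[0])
    o=np.zeros((m.shape[0]*U,m.shape[1]*U),np.uint8);cv2.fillConvexPoly(o,cv2.convexHull(c),1);return o
def fit(views,pts,x0,yaw=True):
    """views: list of (C, hullmask)"""
    def cost(q):
        a=q[2] if yaw else 0;R=np.array([[np.cos(a),-np.sin(a)],[np.sin(a),np.cos(a)]]);P=np.c_[pts[:,:2]@R.T+q[:2],pts[:,2]];s=0
        for C,M in views:
            uv=np.array([proj(C,p)[::-1] for p in P]);uv=(uv+.5)*U-.5
            o=np.zeros_like(M);cv2.fillConvexPoly(o,cv2.convexHull((uv*16).round().astype(np.int32)),1,shift=4)
            s+=1-(o&M).sum()/max((o|M).sum(),1)
        return s/len(views)
    x0=np.array(x0,float)[:3 if yaw else 2];best=None
    for da in ((-.2,0,.2) if yaw else (0,)):
        i=x0.copy()
        if yaw:i[2]+=da
        S=np.vstack([i]+[i+d for d in np.diag([.008,.008,.1][:len(i)])])
        r=minimize(cost,i,method="Nelder-Mead",options=dict(initial_simplex=S,xatol=1e-4,fatol=1e-5,maxiter=150))
        if best is None or r.fun<best.fun:best=r
    return best.x,1-best.fun
SH=dict(dictionary=(box(.105,.06,.03),"blue",75),wordbook=(box(.095,.054,.02),"green",65),cup=(cone(.027,.031,.085),"red",60),
  earbuds=(box(.062,.046,.024,r=.008),"white",28),clock=(box(.034,.056,.058,r=.004),"yellow",50))
def ld(n): return pickle.load(open(n+".pkl","rb")),np.load(n+".npy")
E
python3 - <<'E'
from fit import *
g=dict(dictionary=(.443,-.346),wordbook=(.452,-.106),cup=(.587,-.342),earbuds=(.444,-.228),clock=(.585,-.222))
for o,p in g.items():
    pts,col,rad=SH[o]
    for vs in (["w1"],["w0"],["w0","w1"]):
        if "w0" in vs and o in("dictionary","wordbook"): continue
        V=[]
        for n in vs:
            C,f=ld(n);c=proj(C,[*p,pts[:,2].max()*.7]);V.append((C,hullmask(mask(f,col,c,rad))))
        x,i=fit(V,pts,[*p,0],o!="cup");print(o,vs,x.round(4),round(i,3))
C,f=ld("w2")
ch,i=fit([(C,hullmask(mask(f,"black",proj(C,[.499,.342,.01]),55)))],box(.09,.09,.008,.003,.002),[.499,.342,.1]);print("charger",ch.round(4),i)
co,i=fit([(C,hullmask(mask(f,"cork",proj(C,[.517,.104,.01]),50)))],cone(.045,.045,.005),[.517,.104],False);print("coaster",co.round(4),i)
d=ch[:2]-co;print("mid",(ch[:2]+co)/2,np.linalg.norm(d),"mat yaw",np.arctan2(d[1],d[0])-np.pi/2)
E
```

```text
dictionary ['w1'] [ 0.4423 -0.344  -0.0043] 0.905
wordbook ['w1'] [ 0.4511 -0.1044 -0.1605] 0.955
cup ['w1'] [ 0.5875 -0.3415] 0.922
cup ['w0'] [ 0.588  -0.3408] 0.934
cup ['w0', 'w1'] [ 0.5877 -0.3411] 0.928
earbuds ['w1'] [ 0.4506 -0.2284  0.0089] 0.924
earbuds ['w0'] [ 0.4512 -0.2279  0.0473] 0.896
earbuds ['w0', 'w1'] [ 0.4507 -0.2279  0.041 ] 0.908
clock ['w1'] [ 0.5878 -0.2249 -0.1556] 0.823
clock ['w0'] [ 0.589  -0.2251 -0.1487] 0.948
clock ['w0', 'w1'] [ 0.5888 -0.2251 -0.1644] 0.883
charger [0.4911 0.3505 0.1187] 0.9879903923138511
coaster [0.5222 0.1028] 0.991161855630998
mid [0.50667006 0.22664219] 0.24964221207603188 mat yaw 0.12508157964638777
```

```bash
python3 - <<'E'
from h import *
for i in range(3):
    s=bot.read_state();print(np.round(s["position"],4),np.round(s["orientation"],4),s["time_s"]); bot.grab_frame("side")
print(np.round(s["joint_pos"],2))
rowto([.5877,-.3411,.15],np.pi/2)
E
```

```text
[0.4257 0.2188 0.2501] [ 3.141e+00 -4.000e-03 -6.000e-04] 4.925
[0.4257 0.2188 0.2501] [ 3.1413e+00 -4.7000e-03 -4.0000e-04] 4.975
[0.4257 0.2189 0.2502] [ 3.1414e+00 -4.8000e-03 -1.0000e-04] 5.025
[ 0.33  0.16  1.74 -0.    1.24  1.9 ]
row [0.3272, 1.1192, 0.2006] [0.0, -0.0, -0.0014] dist 0.592 nrows 10
```

```bash
sed -i 's/for a in(yaw,yaw+np.pi))/for a in (yaw,))/' h.py; python3 - <<'E'
from h import *
rowto([.5877,-.2,.19],-np.pi/2)
E
```

```text
row [0.3264, 0.837, 0.1206] [0.0, -0.0, -0.0014] dist 0.453 nrows 8
```

move_arm --rows '[[[0.325,0.85,0.12,0,0,0,1],[0.325,0.85,0.12,0,0,0,1],[0.325,0.85,0.12,0,0,0,1],[0.325,0.85,0.12,0,0,0,1],[0.325,0.85,0.12,0,0,0,1],[0.325,0.85,0.12,0,0,0,1],[0.325,0.85,0.12,0,0,0,1],[0.325,0.85,0.12,0,0,0,1],[0.325,0.85,0.12,0,0,0,1]]]'

```text
time_s: 6.2
position: [0.5872, -0.2061, 0.1897]
orientation: [-3.141, 0.006, 0.001]
ft_force: [-0.3, 0.8, -0.2]
finger_gap: 0.0878
grasp_force: 0.0
```

```bash
python3 - <<'E'
from h import *
rowto([.5877,-.3411,.13],-np.pi/2)
E
```

```text
row [0.0021, 0.27, 0.1192] [-0.0004, 0.0004, -0.0018] dist 0.148 nrows 3
```

move_arm --newtons 15 --rows '[[[0.002,0.27,0.119,0,0,0,1],[0.002,0.27,0.119,0,0,0,1],[0.002,0.27,0.119,0,0,0,1],[0.002,0.27,0.119,0,0,0,1],[0.002,0.27,0.18,0,0,0,1],[0.002,0.27,0.24,0,0,0,1],[0.002,0.27,0.29,0,0,0,1],[0.002,0.27,0.29,0,0,0,1],[0.002,0.27,0.29,0,0,0,0]]]'

```text
time_s: 7.32
position: [0.5895, -0.3388, 0.0469]
orientation: [3.141, 0.001, 0.002]
ft_force: [-0.7, -0.8, -0.2]
finger_gap: 0.0812
grasp_force: 0.0
```

move_arm --rows '[[[0,0,0,0,0,0,-0.5],[0,0,0,0,0,0,-0.5],[0,0,0,0,0,0,-0.5],[0,0,0,0,0,0,-0.5]]]'

```text
time_s: 7.82
position: [0.5894, -0.3406, 0.0463]
orientation: [3.14, -0.002, 0.003]
ft_force: [-0.0, -0.9, 5.7]
finger_gap: 0.0611
grasp_force: 15.0
```

```bash
python3 - <<'E'
from h import *
b=rowto([.524,.1030,.16],-np.pi/2+.12)
E
```

```text
row [-0.1313, -0.8868, -0.2286] [0.0006, -0.0009, -0.0579] dist 0.463 nrows 8
```

move_arm --rows '[[[0,0,-0.06,0,0,0,-0.5],[0,0,-0.14,0,0,0,-0.5],[-0.005,-0.04,-0.23,0,0,0,-0.5],[-0.02,-0.14,-0.23,0,0,0,-0.5],[-0.04,-0.25,-0.23,0,0,-0.02,-0.5],[-0.06,-0.37,-0.23,0,0,-0.03,-0.5],[-0.08,-0.49,-0.23,0,0,-0.04,-0.5],[-0.1,-0.61,-0.23,0,0,-0.058,-0.5],[-0.115,-0.73,-0.23,0,0,-0.058,-0.5],[-0.131,-0.82,-0.23,0,0,-0.058,-0.5],[-0.131,-0.887,-0.23,0,0,-0.058,-0.5],[-0.131,-0.887,-0.23,0,0,-0.058,-0.5]]]'

```text
time_s: 9.32
position: [0.5226, 0.1057, 0.1599]
orientation: [-3.135, -0.194, 0.001]
ft_force: [0.2, -0.4, -2.1]
finger_gap: 0.0611
grasp_force: 15.0
```

```bash
python3 - <<'E'
from h import *
s=bot.read_state();print(s["position"],s["finger_gap"],s["grasp_force"],s["ft_force"])
b=rowto([.524,.1030,.053],-np.pi/2+.12)
E
```

```text
[0.52255152 0.10567038 0.15987536] 0.061061247485567266 15.0002096418757 [ 0.17054228 -0.4113231  -2.05349918]
row [0.0024, 0.0058, 0.2137] [-0.0003, 0.0004, 0.0017] dist 0.107 nrows 2
```

move_arm --rows '[[[0.002,0.006,0.07,0,0,0.002,-0.5],[0.002,0.006,0.14,0,0,0.002,-0.5],[0.002,0.006,0.19,0,0,0.002,-0.5],[0.002,0.006,0.195,0,0,0.002,-0.5],[0.002,0.006,0.195,0,0,0.002,-0.5]]]'

```text
time_s: 9.95
position: [0.5251, 0.1002, 0.063]
orientation: [3.136, 0.182, 0.0]
ft_force: [0.4, -0.6, -2.8]
finger_gap: 0.0609
grasp_force: 15.0
```

```bash
python3 - <<'E'
from h import *
b=rowto([.524,.1030,.052],-np.pi/2+.12)
E
```

```text
row [-0.0015, -0.0058, 0.0221] [0.0, -0.0, -0.002] dist 0.011 nrows 1
```

move_arm --rows '[[[-0.0015,-0.006,0.01,0,0,-0.002,-0.5],[-0.0015,-0.006,0.019,0,0,-0.002,-0.5],[-0.0015,-0.006,0.02,0,0,-0.002,-0.5],[-0.0015,-0.006,0.02,0,0,-0.002,-0.5]]]'

```text
time_s: 10.45
position: [0.5237, 0.1037, 0.0528]
orientation: [-3.136, -0.19, -0.0]
ft_force: [0.6, -0.1, -1.4]
finger_gap: 0.0609
grasp_force: 15.0
```

```bash
python3 - <<'E'
from h import *
b=rowto([.524,.1030,.0515],-np.pi/2+.12)
E
```

```text
row [0.0004, 0.0015, 0.0026] [-0.0, -0.0001, 0.0004] dist 0.002 nrows 1
```

move_arm --rows '[[[0,0.001,0.0025,0,0,0,-0.5],[0,0.001,0.0025,0,0,0,-0.5],[0,0.001,0.0025,0,0,0,0.6],[0,0.001,0.0025,0,0,0,1],[0,0.001,0.0025,0,0,0,1],[0,0.001,-0.03,0,0,0,1],[0,0.001,-0.12,0,0,0,1],[0,0.001,-0.22,0,0,0,1],[0,0.001,-0.25,0,0,0,1]]]'

```text
time_s: 11.58
position: [0.5259, 0.1033, 0.1819]
orientation: [-3.136, -0.189, -0.01]
ft_force: [-1.0, 0.7, 0.3]
finger_gap: 0.0881
grasp_force: 0.0
```

```bash
python3 - <<'E'
from fit import *
s=bot.read_state();print(s["position"],s["finger_gap"])
b=rowto([.4508,-.2284,.12],-np.pi/2+.03)
C,f=grab("scene","s1.png")
r=bot.tip_of("cup","scene")
print([(q["point"],q["confidence"],ray2z(C,q["point"],.008)) for q in r],proj(C,[.5222,.1028,.008]))
E
```

```text
[0.52588209 0.10333965 0.18186764] 0.08807132165523121
row [-0.2297, 0.6406, 0.1224] [-0.0, -0.0032, 0.0433] dist 0.346 nrows 6
[([196.2, 289.1], 0.91, array([0.52776241, 0.09790122, 0.008     ]))] [194.89239115 288.91614542]
```

move_arm --rows '[[[-0.23,0.64,0,0,0,0.043,1],[-0.23,0.64,0,0,0,0.043,1],[-0.23,0.64,0,0,0,0.043,1],[-0.23,0.64,0.03,0,0,0.043,1],[-0.23,0.64,0.12,0,0,0.043,1],[-0.23,0.64,0.17,0,0,0.043,1],[-0.23,0.64,0.17,0,0,0.043,1],[-0.23,0.64,0.17,0,0,0.043,1]]]'

```text
time_s: 12.68
position: [0.4473, -0.2273, 0.092]
orientation: [-3.139, -0.047, 0.003]
ft_force: [-0.1, 0.4, 0.4]
finger_gap: 0.0877
grasp_force: 0.0
```

```bash
python3 - <<'E'
from h import *
b=rowto([.4508,-.2284,.016],-np.pi/2+.03)
E
```

```text
row [0.0073, 0.0027, 0.152] [-0.001, 0.0009, -0.0] dist 0.076 nrows 2
```

move_arm --newtons 12 --rows '[[[0.007,0.003,0.06,0,0,0,1],[0.007,0.003,0.12,0,0,0,1],[0.007,0.003,0.15,0,0,0,1],[0.007,0.003,0.154,0,0,0,1],[0.007,0.003,0.154,0,0,0,0.3],[0.007,0.003,0.154,0,0,0,-0.5],[0.007,0.003,0.154,0,0,0,-0.9],[0.007,0.003,0.154,0,0,0,-0.9],[0.007,0.003,0.154,0,0,0,-0.9]]]'

```text
time_s: 13.8
position: [0.4516, -0.2298, 0.0159]
orientation: [-3.141, -0.048, -0.0]
ft_force: [-0.5, 0.3, 2.3]
finger_gap: 0.0461
grasp_force: 12.0
```

```bash
python3 - <<'E'
from h import *
s=bot.read_state();print(s["position"],s["finger_gap"],s["grasp_force"])
b=rowto([.4911,.3505,.1],-np.pi/2+.12)
E
```

```text
[ 0.45158531 -0.22977855  0.01585121] 0.04611591536464417 12.000150382518768
row [0.1143, -1.1576, -0.1683] [-0.0, -0.0001, -0.0428] dist 0.588 nrows 10
```

move_arm --rows '[[[0,0,-0.06,0,0,0,-0.9],[0,0,-0.16,0,0,0,-0.9],[0,-0.06,-0.27,0,0,0,-0.9],[0.01,-0.18,-0.31,0,0,0,-0.9],[0.03,-0.3,-0.31,0,0,0,-0.9],[0.04,-0.42,-0.31,0,0,0,-0.9],[0.05,-0.54,-0.31,0,0,0,-0.9],[0.07,-0.66,-0.31,0,0,-0.02,-0.9],[0.08,-0.78,-0.31,0,0,-0.04,-0.9],[0.1,-0.9,-0.31,0,0,-0.043,-0.9],[0.114,-0.98,-0.31,0,0,-0.043,-0.9],[0.114,-1,-0.31,0,0,-0.043,-0.9]]]'

```text
time_s: 15.3
position: [0.4933, 0.274, 0.1704]
orientation: [-3.135, -0.194, -0.0]
ft_force: [-0.8, -0.6, 0.9]
finger_gap: 0.0458
grasp_force: 12.0
```

```bash
python3 - <<'E'
from h import *
s=bot.read_state();print(s["position"],s["finger_gap"],s["grasp_force"])
b=rowto([.492,.3506,.035],-np.pi/2+.12)
E
```

```text
[0.49330185 0.27399804 0.17043261] 0.04577478997629946 11.999919712543488
row [0.0162, -0.1523, 0.2709] [-0.0002, -0.0001, 0.0016] dist 0.156 nrows 3
```

move_arm --rows '[[[0.01,-0.1,0.03,0,0,0,-0.9],[0.016,-0.152,0.12,0,0,0.002,-0.9],[0.016,-0.152,0.2,0,0,0.002,-0.9],[0.016,-0.152,0.265,0,0,0.002,-0.9],[0.016,-0.152,0.27,0,0,0.002,-0.9],[0.016,-0.152,0.27,0,0,0.002,-0.9]]]'

```text
time_s: 16.05
position: [0.4925, 0.3476, 0.0364]
orientation: [-3.136, -0.182, -0.0]
ft_force: [1.1, -0.6, -0.3]
finger_gap: 0.0459
grasp_force: 12.0
```

```bash
python3 - <<'E'
from h import *
b=rowto([.492,.3506,.025],-np.pi/2+.12)
E
```

```text
row [-0.0003, -0.006, 0.0228] [-0.0, -0.0001, -0.0021] dist 0.012 nrows 1
```

move_arm --rows '[[[0,-0.006,0.01,0,0,-0.002,-0.9],[0,-0.006,0.02,0,0,-0.002,-0.9],[0,-0.006,0.022,0,0,-0.002,-0.9],[0,-0.006,0.022,0,0,-0.002,-0.9]]]'

```text
time_s: 16.55
position: [0.4917, 0.3512, 0.0248]
orientation: [-3.136, -0.189, 0.0]
ft_force: [-0.4, -0.2, -0.6]
finger_gap: 0.0461
grasp_force: 12.0
```

```bash
python3 - <<'E'
from h import *
print(bot.read_state()["ft_force"]);b=rowto([.492,.3506,.0242],-np.pi/2+.12)
E
```

```text
[-0.40302489 -0.23477983 -0.64196826]
row [0.0004, 0.0012, 0.0012] [-0.0001, -0.0, 0.0003] dist 0.001 nrows 1
```

move_arm --rows '[[[0,0.001,0.001,0,0,0,-0.9],[0,0.001,0.001,0,0,0,0.3],[0,0.001,0.001,0,0,0,1],[0,0.001,0.001,0,0,0,1],[0,0,-0.04,0,0,0,1],[0,0,-0.15,0,0,0,1],[-0.05,0.1,-0.26,0,0,0,1],[-0.12,0.2,-0.36,0,0,0,1],[-0.14,0.26,-0.44,0,0,0,1],[-0.14,0.26,-0.44,0,0,0,1],[-0.14,0.26,-0.44,0,0,0,1]]]'

```text
time_s: 17.92
position: [0.4386, 0.2136, 0.2455]
orientation: [-3.135, -0.187, -0.004]
ft_force: [-0.0, -0.0, -0.2]
finger_gap: 0.0878
grasp_force: 0.0
```

```bash
cat > chk.py <<'E'
from fit import *
import sys
def check(name,items):
    C,f=grab("wrist",name+".png");np.save(name+".npy",f);pickle.dump(C,open(name+".pkl","wb"))
    for o,p,z0,yaw in items:
        pts,col,rad=SH[o];pts=pts+[0,0,z0-.003]
        M=hullmask(mask(f,col,proj(C,[*p,z0+np.ptp(pts[:,2])*.7]),rad))
        x,i=fit([(C,M)],pts,[*p,yaw],o!="cup");print(o,x.round(4),round(i,3))
    try:
        ch,i=fit([(C,hullmask(mask(f,"black",proj(C,[.491,.35,.01]),60)))],box(.09,.09,.008,.003,.002),[.491,.35,.12]);print("charger",ch.round(4),round(i,3))
    except Exception as e: print(e)
E
python3 - <<'E'
from chk import *
print(bot.read_state()["position"])
check("w3",[("cup",(.522,.103),.008,0),("earbuds",(.491,.35),.011,.12)])
E
```

```text
[0.43858077 0.21364777 0.24547957]
cup [0.5227 0.1029] 0.929
earbuds [0.4913 0.3486 0.1186] 0.897
charger [0.4913 0.3501 0.1131] 0.979
```

View pics/w3.png

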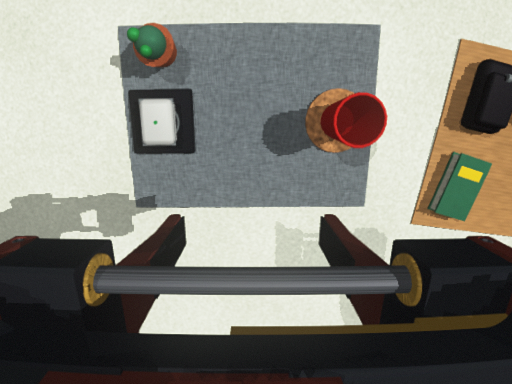

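The cup is centred on the coaster and the white case on the charger, both to within about 1 mm, and the plant at (45,152) is untouched. The dictionary is next.

```bash
python3 - <<'E'
from h import *
b=rowto([.4423,-.26,.2],-np.pi/2)
E
```

```text
row [-0.1052, 0.9424, 0.0879] [-0.0004, -0.0002, 0.0572] dist 0.476 nrows 8
```

move_arm --rows '[[[-0.105,0.94,0,0,0,0.057,1],[-0.105,0.94,0,0,0,0.057,1],[-0.105,0.94,0,0,0,0.057,1],[-0.105,0.94,0,0,0,0.057,1],[-0.105,0.94,0,0,0,0.057,1],[-0.105,0.94,0.02,0,0,0.057,1],[-0.105,0.94,0.05,0,0,0.057,1],[-0.105,0.94,0.09,0,0,0.057,1],[-0.105,0.94,0.09,0,0,0.057,1]]]'

```text
time_s: 19.1
position: [0.4416, -0.2599, 0.1956]
orientation: [-3.137, 0.002, 0.008]
ft_force: [-0.5, 0.6, 1.3]
finger_gap: 0.0879
grasp_force: 0.0
```

```bash
python3 - <<'E'
from h import *
b=rowto([.4423,-.344,.07],-np.pi/2)
E
```

```text
row [0.0029, 0.1692, 0.2505] [-0.002, 0.0024, -0.0006] dist 0.151 nrows 3
```

move_arm --rows '[[[0.003,0.12,0.04,0,0,0,1],[0.003,0.169,0.12,0,0,0,1],[0.003,0.169,0.2,0,0,0,1],[0.003,0.169,0.25,0,0,0,1],[0.003,0.169,0.25,0,0,0,1]]]'

```text
time_s: 19.73
position: [0.4432, -0.3406, 0.0722]
orientation: [-3.137, -0.004, 0.006]
ft_force: [0.9, 0.2, 0.2]
finger_gap: 0.088
grasp_force: 0.0
```

```bash
python3 - <<'E'
from h import *
b=rowto([.4423,-.344,.019],-np.pi/2)
E
```

```text
row [-0.0015, 0.0072, 0.1063] [-0.0023, 0.0019, 0.0012] dist 0.053 nrows 1
```

move_arm --newtons 22 --rows '[[[-0.001,0.007,0.05,-0.002,0.002,0.001,1],[-0.001,0.007,0.1,-0.002,0.002,0.001,1],[-0.001,0.007,0.106,-0.002,0.002,0.001,1],[-0.001,0.007,0.106,-0.002,0.002,0.001,1],[-0.001,0.007,0.106,-0.002,0.002,0.001,0.3],[-0.001,0.007,0.106,-0.002,0.002,0.001,-0.5],[-0.001,0.007,0.106,-0.002,0.002,0.001,-0.5],[-0.001,0.007,0.106,-0.002,0.002,0.001,-0.5]]]'

```text
time_s: 20.72
position: [0.4434, -0.347, 0.0221]
orientation: [3.138, -0.002, 0.007]
ft_force: [-0.6, 2.5, 6.1]
finger_gap: 0.0599
grasp_force: 22.0
```

```bash
python3 - <<'E'
from h import *
s=bot.read_state();print(s["position"],s["finger_gap"],s["grasp_force"],s["ft_force"])
b=rowto([.5067,.06,.2],0.12)
E
```

```text
[ 0.44338024 -0.34700909  0.02205189] 0.059864137282916466 21.96327656507492 [-0.6191295   2.48420322  6.09766499]
row [0.1272, -0.8128, -0.3584] [0.0031, 0.0, -0.8079] dist 0.449 nrows 10
```

move_arm --rows '[[[0,0,-0.08,0,0,0,-0.5],[0,0,-0.2,0,0,0,-0.5],[0.01,-0.08,-0.31,0,0,-0.05,-0.5],[0.03,-0.18,-0.36,0,0,-0.13,-0.5],[0.04,-0.28,-0.36,0,0,-0.21,-0.5],[0.05,-0.38,-0.36,0,0,-0.3,-0.5],[0.07,-0.48,-0.36,0,0,-0.38,-0.5],[0.08,-0.58,-0.36,0,0,-0.46,-0.5],[0.1,-0.68,-0.36,0,0,-0.55,-0.5],[0.11,-0.78,-0.36,0,0,-0.63,-0.5],[0.127,-0.88,-0.36,0,0,-0.72,-0.5],[0.127,-0.98,-0.36,0,0,-0.8,-0.5]]]'

```text
time_s: 22.22
position: [0.507, 0.145, 0.1997]
orientation: [2.092, 2.335, 0.0]
ft_force: [0.4, 0.3, -1.1]
finger_gap: 0.0596
grasp_force: 21.9
```

```bash
python3 - <<'E'
from h import *
s=bot.read_state();print(s["position"],s["finger_gap"],s["grasp_force"],s["ft_force"])
b=rowto([.5066,.2277,.05],0.12)
E
```

```text
[0.50701807 0.14500912 0.19971656] 0.059578774545290224 21.943053603172302 [ 0.40140198  0.29037588 -1.1072445 ]
row [0.1659, 0.016, 0.2987] [0.002, 0.0023, -0.005] dist 0.171 nrows 3
```

move_arm --rows '[[[0.1,0.01,0,0,0,0,-0.5],[0.166,0.016,0.02,0,0,-0.005,-0.5],[0.166,0.016,0.1,0,0,-0.005,-0.5],[0.166,0.016,0.2,0,0,-0.005,-0.5],[0.166,0.016,0.28,0,0,-0.005,-0.5],[0.166,0.016,0.295,0,0,-0.005,-0.5],[0.166,0.016,0.295,0,0,-0.005,-0.5]]]'

```text
time_s: 23.1
position: [0.5068, 0.2262, 0.0522]
orientation: [2.087, 2.34, -0.001]
ft_force: [-0.2, 0.5, -1.0]
finger_gap: 0.0597
grasp_force: 21.9
```

```bash
python3 - <<'E'
from h import *
b=rowto([.5066,.2277,.0235],0.12)
E
```

```text
row [0.0033, -0.0002, 0.0575] [0.0016, 0.0022, -0.0027] dist 0.029 nrows 1
```

move_arm --rows '[[[0.003,0,0.03,0.002,0.002,-0.002,-0.5],[0.003,0,0.05,0.002,0.002,-0.002,-0.5],[0.003,0,0.057,0.002,0.002,-0.002,-0.5],[0.003,0,0.057,0.002,0.002,-0.002,-0.5]]]'

```text
time_s: 23.6
position: [0.5064, 0.2276, 0.0234]
orientation: [-2.086, -2.349, 0.002]
ft_force: [0.1, -0.1, -1.7]
finger_gap: 0.0597
grasp_force: 21.9
```

```bash
python3 - <<'E'
from h import *
print(bot.read_state()["ft_force"]);b=rowto([.5066,.2277,.0222],0.12)
E
```

```text
[ 0.05116011 -0.13720932 -1.69432319]
row [0.0002, 0.0005, 0.0024] [-0.0005, 0.0002, -0.0007] dist 0.001 nrows 1
```

move_arm --rows '[[[0,0,0.002,0,0,0,-0.5],[0,0,0.002,0,0,0,0.4],[0,0,0.002,0,0,0,1],[0,0,0.002,0,0,0,1],[0,0,-0.04,0,0,0,1],[0,0,-0.15,0,0,0.05,1],[0,-0.05,-0.26,0,0,0.14,1],[-0.03,-0.12,-0.36,0,0,0.23,1],[-0.035,-0.18,-0.45,0,0,0.32,1],[-0.035,-0.18,-0.45,0,0,0.41,1],[-0.035,-0.18,-0.45,0,0,0.49,1],[-0.035,-0.18,-0.45,0,0,0.58,1]]]'

```text
time_s: 25.1
position: [0.4191, 0.1997, 0.249]
orientation: [3.055, 0.731, 0.0]
ft_force: [-0.1, 0.8, -0.3]
finger_gap: 0.0879
grasp_force: 0.0
```

```bash
python3 - <<'E'
from h import *
b=rowto([.415,.13,.26],-np.pi/2)
E
```

```text
row [-0.0704, 0.1205, -0.022] [0.0001, -0.0001, 0.2242] dist 0.071 nrows 3
```

move_arm --rows '[[[-0.07,0.12,-0.02,0,0,0.08,1],[-0.07,0.12,-0.02,0,0,0.16,1],[-0.07,0.12,-0.02,0,0,0.224,1],[-0.07,0.12,-0.02,0,0,0.224,1],[-0.07,0.12,-0.02,0,0,0.224,1]]]'

```text
time_s: 25.72
position: [0.4155, 0.1305, 0.2586]
orientation: [3.141, 0.014, -0.001]
ft_force: [-0.5, -0.5, 0.7]
finger_gap: 0.0874
grasp_force: 0.0
```

```bash
python3 - <<'E'
from chk import *
print(bot.read_state()["position"])
check("w4",[("dictionary",(.5067,.2266),.003,.12+np.pi/2),("wordbook",(.4511,-.1044),.003,-.16),("cup",(.522,.103),.008,0),("earbuds",(.491,.35),.011,.12)])
b=rowto([.4511,-.1044,.08],-np.pi/2-.16)
E
```

```text
[0.41553504 0.13045448 0.25862701]
dictionary [0.5066 0.2277 1.6692] 0.975
wordbook [ 0.4498 -0.1113 -0.165 ] 0.844
cup [0.5223 0.1022] 0.973
earbuds [0.4911 0.3486 0.0984] 0.887
charger [0.4907 0.3512 0.1238] 0.974
row [0.0671, 0.4703, 0.3574] [0.0002, 0.0003, 0.0806] dist 0.297 nrows 5
```

View pics/w4.png

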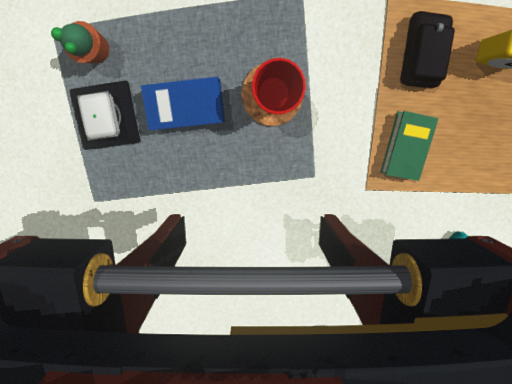

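The dictionary lies about 1 mm from the midpoint, seen at (103,183), and the cup, case and plant are in place. The word book is next.

move_arm --rows '[[[0.067,0.12,0,0,0,0.03,1],[0.067,0.24,0,0,0,0.06,1],[0.067,0.36,0.05,0,0,0.08,1],[0.067,0.47,0.13,0,0,0.081,1],[0.067,0.47,0.23,0,0,0.081,1],[0.067,0.47,0.32,0,0,0.081,1],[0.067,0.47,0.357,0,0,0.081,1],[0.067,0.47,0.357,0,0,0.081,1]]]'

```text
time_s: 26.78
position: [0.4495, -0.104, 0.0789]
orientation: [-3.131, 0.254, 0.006]
ft_force: [0.3, 0.3, -0.1]
finger_gap: 0.088
grasp_force: 0.0
```

```bash
python3 - <<'E'
from h import *
b=rowto([.4511,-.1044,.0145],-np.pi/2-.16)
E
```

```text
row [0.0039, 0.0004, 0.1288] [-0.0001, 0.0019, -0.0009] dist 0.064 nrows 2
```

move_arm --newtons 20 --rows '[[[0.004,0,0.06,0,0.002,0,1],[0.004,0,0.11,0,0.002,0,1],[0.004,0,0.127,0,0.002,0,1],[0.004,0,0.128,0,0.002,0,1],[0.004,0,0.128,0,0.002,0,0.3],[0.004,0,0.128,0,0.002,0,-0.5],[0.004,0,0.128,0,0.002,0,-0.5],[0.004,0,0.128,0,0.002,0,-0.5]]]'

```text
time_s: 27.78
position: [0.4527, -0.105, 0.0165]
orientation: [3.13, -0.256, 0.007]
ft_force: [-1.2, 0.6, 3.7]
finger_gap: 0.0539
grasp_force: 20.0
```

```bash
python3 - <<'E'
from h import *
s=bot.read_state();print(s["position"],s["finger_gap"],s["grasp_force"],s["ft_force"])
b=rowto([.5066,.2285,.2],0.12)
E
```

```text
[ 0.45273662 -0.10496217  0.01651898] 0.0539137386450974 19.996447563171387 [-1.20680957  0.64839746  3.70835505]
row [-0.0005, -0.6753, -0.3674] [0.0021, -0.0012, -0.8853] dist 0.384 nrows 10
```

move_arm --rows '[[[0,0,-0.08,0,0,0,-0.5],[0,0,-0.2,0,0,-0.03,-0.5],[0,-0.06,-0.31,0,0,-0.1,-0.5],[0,-0.13,-0.367,0,0,-0.19,-0.5],[0,-0.2,-0.367,0,0,-0.275,-0.5],[0,-0.27,-0.367,0,0,-0.36,-0.5],[0,-0.34,-0.367,0,0,-0.445,-0.5],[0,-0.41,-0.367,0,0,-0.53,-0.5],[0,-0.48,-0.367,0,0,-0.615,-0.5],[0,-0.55,-0.367,0,0,-0.7,-0.5],[0,-0.62,-0.367,0,0,-0.785,-0.5],[0,-0.675,-0.367,0,0,-0.87,-0.5]]]'

```text
time_s: 29.28
position: [0.5063, 0.2296, 0.1992]
orientation: [2.112, 2.322, 0.002]
ft_force: [-0.3, 0.1, -1.5]
finger_gap: 0.0541
grasp_force: 20.0
```

```bash
python3 - <<'E'
from h import *
s=bot.read_state();print(s["position"],s["finger_gap"],s["grasp_force"],s["ft_force"])
b=rowto([.5065,.2288,.07],0.115)
E
```

```text
[0.50632044 0.22963424 0.19917667] 0.0540942556815992 19.991551637649536 [-0.29230533  0.08643703 -1.47604735]
row [-0.0013, -0.0005, 0.2584] [0.0013, 0.0007, -0.0098] dist 0.129 nrows 3
```

move_arm --rows '[[[-0.001,0,0.06,0.001,0,-0.01,-0.5],[-0.001,0,0.15,0.001,0,-0.01,-0.5],[-0.001,0,0.23,0.001,0,-0.01,-0.5],[-0.001,0,0.258,0.001,0,-0.01,-0.5],[-0.001,0,0.258,0.001,0,-0.01,-0.5]]]'

```text
time_s: 29.9
position: [0.5067, 0.2275, 0.07]
orientation: [2.097, 2.338, -0.002]
ft_force: [1.0, -0.3, -0.8]
finger_gap: 0.0542
grasp_force: 20.0
```

```bash
python3 - <<'E'
from h import *
b=rowto([.5065,.2288,.048],0.115)
E
```

```text
row [0.0027, -0.0001, 0.0441] [-0.0002, 0.0009, -0.0029] dist 0.022 nrows 1
```

move_arm --rows '[[[0.0027,0,0.02,0,0.001,-0.003,-0.5],[0.0027,0,0.035,0,0.001,-0.003,-0.5],[0.0027,0,0.043,0,0.001,-0.003,-0.5],[0.0027,0,0.043,0,0.001,-0.003,-0.5]]]'

```text
time_s: 30.4
position: [0.507, 0.229, 0.049]
orientation: [2.09, 2.345, 0.002]
ft_force: [-0.4, 0.4, -1.2]
finger_gap: 0.054
grasp_force: 20.0
```

```bash
python3 - <<'E'
from h import *
print(bot.read_state()["ft_force"]);b=rowto([.5065,.2288,.0468],0.115)
E
```

```text
[-0.35112029  0.4236841  -1.23269204]
row [-0.0003, -0.001, 0.0043] [0.0006, -0.0003, 0.0001] dist 0.002 nrows 1
```

move_arm --rows '[[[0,-0.001,0.004,0,0,0,-0.5],[0,-0.001,0.004,0,0,0,-0.5],[0,-0.001,0.004,0,0,0,0.4],[0,-0.001,0.004,0,0,0,1],[0,-0.001,0.004,0,0,0,1],[0,0,-0.05,0,0,0,1],[0,0,-0.15,0,0,0.05,1],[0,-0.05,-0.26,0,0,0.14,1],[-0.03,-0.12,-0.36,0,0,0.23,1],[-0.035,-0.18,-0.4,0,0,0.32,1],[-0.035,-0.18,-0.4,0,0,0.41,1],[-0.035,-0.18,-0.4,0,0,0.49,1]]]'

```text
time_s: 31.9
position: [0.4192, 0.2011, 0.2497]
orientation: [-2.975, -1.009, -0.005]
ft_force: [0.4, -0.3, 0.2]
finger_gap: 0.0877
grasp_force: 0.0
```

```bash
python3 - <<'E'
from h import *
b=rowto([.415,.2,.26],-np.pi/2)
E
```

```text
row [-0.0079, -0.0034, -0.0206] [-0.0001, -0.0015, 0.3123] dist 0.011 nrows 4
```

move_arm --rows '[[[-0.008,-0.003,-0.02,0,0,0.08,1],[-0.008,-0.003,-0.02,0,0,0.16,1],[-0.008,-0.003,-0.02,0,0,0.24,1],[-0.008,-0.003,-0.02,0,0,0.312,1],[-0.008,-0.003,-0.02,0,0,0.312,1],[-0.008,-0.003,-0.02,0,0,0.312,1]]]'

```text
time_s: 32.65
position: [0.4153, 0.1998, 0.2589]
orientation: [-3.141, -0.015, -0.002]
ft_force: [-0.8, -0.8, 0.4]
finger_gap: 0.0876
grasp_force: 0.0
```

```bash
python3 - <<'E'
from chk import *
print(bot.read_state()["position"])
check("w5",[("dictionary",(.5067,.2266),.003,.12+np.pi/2),("wordbook",(.5067,.2266),.033,.12+np.pi/2),("cup",(.522,.103),.008,0),("earbuds",(.491,.35),.011,.12)])
b=rowto([.5885,-.2251,.14],-np.pi/2-.155)
E
```

```text
[0.41527259 0.19984006 0.25893884]
dictionary [0.4832 0.1777 2.7155] 0.021
wordbook [0.5068 0.2282 1.6864] 0.982
cup [0.5227 0.1032] 0.895
earbuds [0.4912 0.3495 0.1526] 0.904
charger [0.491  0.3498 0.1226] 0.977
row [0.3386, 0.8531, 0.2376] [-0.0004, -0.0006, 0.0782] dist 0.474 nrows 8
```

View pics/w5.png

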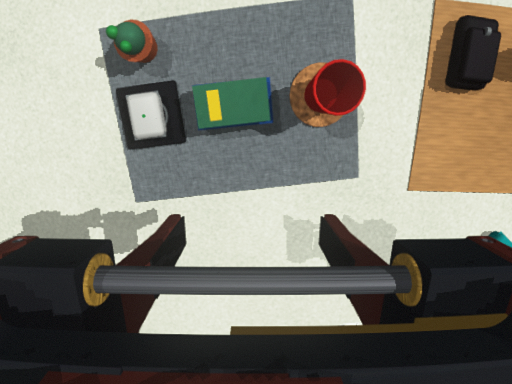

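The word book is centred on the dictionary, seen at (104,232) and measured at (0.5068, 0.2282). The clock is next.

move_arm --rows '[[[0.339,0.853,0,0,0,0.078,1],[0.339,0.853,0,0,0,0.078,1],[0.339,0.853,0,0,0,0.078,1],[0.339,0.853,0,0,0,0.078,1],[0.339,0.853,0,0,0,0.078,1],[0.339,0.853,0,0,0,0.078,1],[0.339,0.853,0.03,0,0,0.078,1],[0.339,0.853,0.13,0,0,0.078,1],[0.339,0.853,0.238,0,0,0.078,1],[0.339,0.853,0.238,0,0,0.078,1],[0.339,0.853,0.238,0,0,0.078,1]]]'

```text
time_s: 34.08
position: [0.5887, -0.2256, 0.1414]
orientation: [-3.132, 0.245, -0.004]
ft_force: [0.2, 0.3, 1.1]
finger_gap: 0.0877
grasp_force: 0.0
```

```bash
python3 - <<'E'
from h import *
b=rowto([.5885,-.2251,.028],-np.pi/2-.155)
E
```

```text
row [-0.0011, -0.0008, 0.2268] [-0.0002, -0.0013, -0.0004] dist 0.113 nrows 2
```

move_arm --newtons 18 --rows '[[[-0.001,-0.001,0.08,0,-0.001,0,1],[-0.001,-0.001,0.16,0,-0.001,0,1],[-0.001,-0.001,0.22,0,-0.001,0,1],[-0.001,-0.001,0.227,0,-0.001,0,1],[-0.001,-0.001,0.227,0,-0.001,0,0.3],[-0.001,-0.001,0.227,0,-0.001,0,-0.5],[-0.001,-0.001,0.227,0,-0.001,0,-0.5],[-0.001,-0.001,0.227,0,-0.001,0,-0.5]]]'

```text
time_s: 35.08
position: [0.5881, -0.2251, 0.0273]
orientation: [-3.131, 0.246, -0.001]
ft_force: [-0.3, -0.0, 5.3]
finger_gap: 0.0561
grasp_force: 18.0
```

```bash
python3 - <<'E'
from h import *
s=bot.read_state();print(s["position"],s["finger_gap"],s["grasp_force"],s["ft_force"])
b=rowto([.5732,.2358,.17],-np.pi/2+0.12)
E
```

```text
[ 0.58811113 -0.22509991  0.02732371] 0.05610917432378477 17.982407212257385 [-0.30000149 -0.02048515  5.33763101]
row [-0.1734, -0.906, -0.285] [-0.0002, -0.0003, -0.1322] dist 0.483 nrows 8
```

move_arm --rows '[[[0,0,-0.08,0,0,0,-0.5],[0,0,-0.19,0,0,0,-0.5],[-0.01,-0.06,-0.285,0,0,0,-0.5],[-0.03,-0.17,-0.3,0,0,-0.02,-0.5],[-0.05,-0.28,-0.3,0,0,-0.04,-0.5],[-0.08,-0.39,-0.3,0,0,-0.06,-0.5],[-0.1,-0.5,-0.3,0,0,-0.08,-0.5],[-0.12,-0.61,-0.3,0,0,-0.1,-0.5],[-0.14,-0.72,-0.3,0,0,-0.12,-0.5],[-0.16,-0.83,-0.3,0,0,-0.132,-0.5],[-0.173,-0.906,-0.3,0,0,-0.132,-0.5],[-0.173,-0.906,-0.3,0,0,-0.132,-0.5]]]'

```text
time_s: 36.58
position: [0.5724, 0.2386, 0.1766]
orientation: [-3.134, -0.193, 0.001]
ft_force: [0.5, 0.0, -0.9]
finger_gap: 0.0561
grasp_force: 18.0
```

```bash
python3 - <<'E'
from h import *
s=bot.read_state();print(s["position"],s["finger_gap"],s["grasp_force"])
b=rowto([.5732,.2358,.045],-np.pi/2+0.12)
E
```

```text
[0.57238619 0.23863485 0.17660331] 0.05608095365963444 17.981393337249756
row [0.0011, 0.0063, 0.2632] [-0.0008, 0.0003, 0.0015] dist 0.132 nrows 3
```

move_arm --rows '[[[0.001,0.006,0.06,0,0,0.002,-0.5],[0.001,0.006,0.15,0,0,0.002,-0.5],[0.001,0.006,0.23,0,0,0.002,-0.5],[0.001,0.006,0.263,0,0,0.002,-0.5],[0.001,0.006,0.263,0,0,0.002,-0.5]]]'

```text
time_s: 37.2
position: [0.5731, 0.2323, 0.0446]
orientation: [-3.136, -0.18, 0.004]
ft_force: [0.4, 0.0, -1.0]
finger_gap: 0.0558
grasp_force: 18.0
```

```bash
python3 - <<'E'
from h import *
b=rowto([.5732,.2358,.029],-np.pi/2+0.12)
E
```

```text
row [0.001, -0.007, 0.0312] [-0.0003, 0.0013, -0.0026] dist 0.016 nrows 1
```

move_arm --rows '[[[0.001,-0.007,0.015,0,0.001,-0.002,-0.5],[0.001,-0.007,0.025,0,0.001,-0.002,-0.5],[0.001,-0.007,0.031,0,0.001,-0.002,-0.5],[0.001,-0.007,0.031,0,0.001,-0.002,-0.5]]]'

```text
time_s: 37.7
position: [0.5738, 0.2368, 0.0299]
orientation: [-3.135, -0.188, -0.002]
ft_force: [0.4, 0.1, -1.2]
finger_gap: 0.0558
grasp_force: 18.0
```

```bash
python3 - <<'E'
from h import *
print(bot.read_state()["ft_force"]);b=rowto([.5732,.2358,.0273],-np.pi/2+0.12)
E
```

```text
[ 0.41694727  0.13264733 -1.20208223]
row [-0.0013, 0.0019, 0.0052] [-0.0005, -0.0007, -0.0002] dist 0.003 nrows 1
```

Next I lower the clock, release it, rise, and back off to view.

move_arm --rows '[[[-0.001,0.002,0.005,0,0,0,-0.5],[-0.001,0.002,0.005,0,0,0,-0.5],[-0.001,0.002,0.005,0,0,0,0.3],[-0.001,0.002,0.005,0,0,0,1],[-0.001,0.002,0.005,0,0,0,1],[0,0.001,-0.05,0,0,0,1],[0,0,-0.15,0,0,0,1],[0,0,-0.26,0,0,0,1],[-0.1,0,-0.36,0,0,0,1],[-0.2,0,-0.45,0,0,0,1],[-0.28,0,-0.45,0,0,0,1],[-0.28,0,-0.45,0,0,0,1]]]'

```text
time_s: 39.2
position: [0.4313, 0.2194, 0.2557]
orientation: [-3.134, -0.189, -0.002]
ft_force: [0.7, 0.3, -0.2]
finger_gap: 0.0879
grasp_force: 0.0
```

```bash
python3 - <<'E'
from chk import *
print(bot.read_state()["position"])
check("w6",[("wordbook",(.5067,.2266),.033,.12+np.pi/2),("clock",(.5732,.2358),.003,.12),("cup",(.522,.103),.008,0),("earbuds",(.491,.35),.011,.12)])
grab("side","side6.png")
a=cv2.imread("pics/w6.png")[:280];b=cv2.resize(cv2.imread("pics/side6.png")[150:310,50:306],(512,320),interpolation=cv2.INTER_CUBIC)
cv2.imwrite("pics/v6.png",np.vstack([a,b]))
E
```

```text
[0.43134649 0.21938207 0.25565956]
wordbook [0.5067 0.228  1.6926] 0.986
clock [0.5729 0.2358 0.121 ] 0.827
cup [0.5223 0.103 ] 0.924
earbuds [0.4916 0.3491 0.1172] 0.903
charger [0.4911 0.3499 0.116 ] 0.978
```

View pics/v6.png

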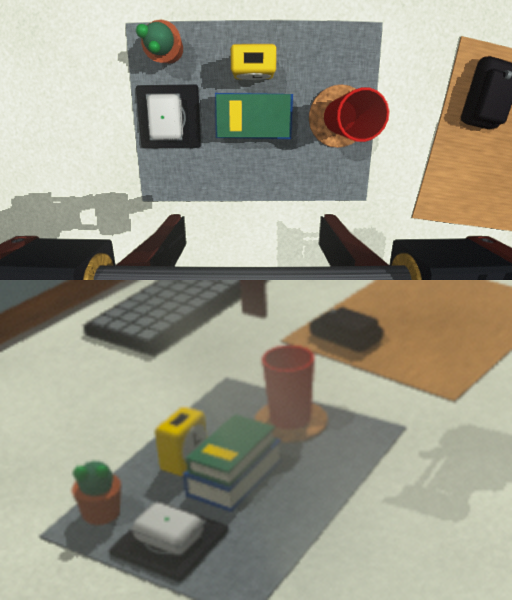

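Everything is in place: the clock at (58,254) stands upright behind the stack with its dial towards the books, and the cup, case, plant and mouse are as they should be. Handing in.

```bash
python3 -c "
from cell import bot
print(bot.hand_in())"
```

```text
the job is handed in; nothing more can be done
None
```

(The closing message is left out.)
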